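Start a magnetic stirrer and step its speed up four clicks

TASK

Start the magnetic stirrer under the paint jar: press its rocker switch on, and only then turn the click-stop speed dial clockwise by exactly four clicks from where it was left, without overshooting, or the stir bar breaks loose. Push with the tips of closed fingers only, the dial by the side of its grip bar, and do not pinch or pick up anything. Leave the stirrer, the jar on it and the things beside it standing where they are.

Things in the scene. Friction and masses are not known exactly. Their poses are not given: they have to be found in the camera images.
- stirrer: Loose magnetic stirrer, white plastic, 200 (x) x 170 (y) x 66 mm high, 2.9 kg; slides if shoved hard. Origin: centre of its underside; x points from its front (near the robot) to its back. Round aluminium plate, 112 mm across, centred 43 mm behind the origin, top 66 mm up. In front the control deck slopes 15 degrees down towards the robot: black dial on its left, rocker switch on its right.
- dial_centre (a point): On the dial axis at the deck surface, turning with the dial: z = axis, square to the sloping deck, up; x = along the grip bar to its pointer end. Black dial: round skirt 60 mm across, 7 mm high, and a raised bar across it, 29 mm long to each side, 12 mm wide, 7 to 25 mm above the deck. Its plain half (-x) has parallel sides at y = -6 and +6 mm. The rocker's pivot is 79 mm right of the axis.
- dial_pointer (a point): Top of the pointer end of the dial's grip bar, 29.5 mm from the axis, 25 mm above the deck; turns with the dial. The pointer half has a white line and tapers from 12 mm out. Eleven black ticks, 24 degrees apart, one to a click, lie on the deck round the dial, longer towards fast.
- dial (a joint): Dial angle, rad, grows clockwise. Click stops at 0, 0.4189 (24 degrees), ... 4.189; starts at rest in one of the first five. At 0 the pointer end points 120 degrees anticlockwise of straight back. A sprung roller holds it: about 4 N at 20 mm radius takes it over the crest half-way between stops, then it snaps to the next one by itself; let go before the crest it springs back.
- rocker_far (a point): On the face of the rocker's far half (the ON half, away from the robot), 12 mm from the pivot; moves with it. Black, 35 mm (stirrer x) x 21 mm; pivot at the deck's surface, 60 mm in front and 45 mm right of the stirrer's origin, 47 mm up. Off: far half stands up at 24 degrees to the deck, near half flat, 4 mm above the deck; on: the reverse. Its frame stands 3 mm above the deck.
- rocker (a joint): Rocker switch, rad: 0 = off, 0.42 = on (far half pressed flat). Over-centre snap: about 2.5 N on the far half starts it, and from half-way it snaps on by itself and stays.
- paint_jar: Loose closed pigment jar with a screw lid, 48 mm across, 65 mm high, 0.09 kg, standing on the stirrer's plate. Origin: centre of its underside.
- short_jar: Loose closed pigment jar, 44 mm across, 59 mm high, standing on the bench to the left of the stirrer; bystander. Origin: centre of its underside.
- dropper: Loose amber dropper bottle, 32 mm across, 102 mm high, standing on the bench close to the right of the stirrer; bystander. Origin: centre of its underside.
- brush: Loose flat lacquer brush, 33 x 182 x 9 mm, lying on the bench to the right of the stirrer; bystander. Origin: centre of its underside, its length along its y axis.
There are look-alikes about, which are no part of the job. Leave any turquoise look-alike of the paint_jar alone.

How it is judged:
By the outcome, as a careful person would: the job done as asked, in the order asked, and still so for the second after the job is handed in, with the robot touching nothing.
It also fails if it takes over 45 s, if anything falls off the work surface, if the arm or the gripper's body presses on something with over 40 N, if the wrist force passes 120 N, or if a joint passes its speed limit or range.

ROBOT

A 7-joint arm with a two-finger parallel gripper is mounted at the origin on a cart in front of the work surface, level with it; the furniture and walls round the work are solid. World frame = base frame: x ahead of the robot, y to its left, z up, the work surface at z = 0. Lengths are in m, angles in rad, forces in N, time in s.
With the tool pointing down it reaches from about 0.4 to 0.85 m from the base axis. Payload 10.4 kg.
Tool frame: the origin (TCP) lies between the finger pads, 19 mm behind the fingertips; this is the grasp point; z points along the fingers, y is the line along which they close (so a half turn about z gives the same grasp; the last joint's range is limited). The gripper opens to 87 mm and grips with 3 to 60 N. Pads are 19 mm wide; open, the fingers measure 117 mm over their backs; the gripper's body (75 mm by 190 mm) begins 51 mm behind the grasp point.
Start: joints at [1.115, 0.332, -0.065, 1.46, 0.022, 1.35, -0.088], TCP at [0.262, -0.567, 0.241] pointing down, gripper open.
Joint ranges: [-2.6, 2.6], [-0.5, 2.12], [-1.47, 1.34], [0.16, 2.42], [-1.27, 4.41], [0.06, 2.06], [-2.6, 2.6]. Speed limits (rad/s): [2.22, 2.22, 2.79, 2.79, 3.14, 3.14, 3.14].

INTERFACE

Orientations are given as a unit quaternion [x, y, z, w].
In Python, from bench import r, vision gives the robot as it stands.
- The arm moves only by the tool drive_tool, never from a script. Its argument "series" is a list of rows, each a list of 2 entries, a list of its own where there are three numbers: the shift along the world's x, y, z in cm, then the turn about the world's z in degrees. A call has exactly 10 rows; each row shifts and turns the commanded pose from where the row before left it; what a row does not reach is not made up. A row lasts 1/8 s, in which the tool goes at most 62.5 mm and 10.7 degrees, less where a joint would pass 70% of its speed; a pose out of reach is approached as far as the arm can. A call with a gripper value outside its range is refused whole. "hand" is the closure, from 0 (fully open) to 1 (shut), set as the call begins (left out, the last holds). The fingers move at their own pace and stop on an object; "newtons" is the grip in N (left out, the last holds). Time passes only in rows, so rows that do not move let the fingers close, or fill a call up. It gives the time, the measured TCP pose, the force, the opening and the grip force at its end, in the units of the state.
- r.read_state(): the state, without advancing time (a new reading comes with each control period).
- vision.camera(name): name is "scene" or "top" or "wrist"; returns a dict with "color" (480x640x3 uint8, red, green, blue), "intrinsics" (3x3 intrinsics, pixels), "R" (3x3) and "t" (3): a world point X has camera coordinates R X + t; the wrist camera has in their place "mount" (4x4, takes a point from camera to tool coordinates, whose origin is the TCP and whose axes are the flange's). Camera axes: x right, y down, z forward; pixel columns grow to the right and rows downward; lengths in m; the calibration is good to about 2 mm. A picture is of the moment at which its call begins: read the wrist's pose just before it. There is no depth.
- r.close_job(): hands the job in; it is judged then, once.
The state is a dict: "time": time; "joint_positions": joint angles; "joint_vel": joint speeds; "joint_torque": joint torques, N m; "ee_pos": TCP position; "eef_rot": TCP orientation; "ft_force": force on the tool from outside, world axes, zero at the start; "torque": the same for the moment, N m; "width": finger opening in m; "grip_force": force on a finger pad.
Only numpy, scipy, OpenCV 4.12 (cv2) and the standard library are available. Lean on these libraries where they do the work, as an engineer would, in place of code of your own. Each camera call takes 0.05 s, during which the arm holds its last target. There are 200 camera calls.

## Working session

There is one attempt and no reset: what is moved stays moved. The work goes in short steps, Python scripts to look and compute and a tool call to move; the robot and the scene stay as the last step left them, time stands still between calls to the robot, and variables do not carry over. Pictures are saved under pics/ and viewed, at most 10 in all, crops included, and the job is handed in when it is done.

Besides the shell and the picture viewer there is one more tool, called after "Call:" by a JSON object that holds its "api" and its "payload", one argument or row to a line. drive_tool: Moves the arm, as the interface text tells. Its arguments: {"type":"object","properties":{"series":{"type":"array"},"hand":{"type":"number"},"newtons":{"type":"number"}},"required":["series"]}

```bash
mkdir -p pics; cat > h.py <<'E'
import numpy as np, cv2
from bench import r, vision
def snap(n,f):
    c=vision.camera(n); cv2.imwrite(f,c["color"][:,:,::-1]); np.savez(f[:-4],**{k:v for k,v in c.items()}); return c
def ray(c,uv,z):
    R=np.array(c["R"]);t=np.array(c["t"]);K=np.array(c["intrinsics"])
    o=-R.T@t; d=R.T@np.linalg.solve(K,[uv[0],uv[1],1.]); return o+d*(z-o[2])/d[2]
def proj(c,X):
    p=np.array(c["intrinsics"])@(np.array(c["R"])@np.array(X)+np.array(c["t"])); return p[:2]/p[2]
E
python3 - <<'E'
from h import *
import cv2
for n in("top","scene"):
    c=snap(n,f"pics/{n}0.png"); R=np.array(c["R"]);print(n,np.round(-R.T@c["t"],3),np.array(c["intrinsics"]).round(0).tolist())
E
```

```text
top [ 0.363 -0.143  0.913] [[459.0, 0.0, 329.0], [0.0, 459.0, 243.0], [0.0, 0.0, 1.0]]
scene [0.02  0.415 0.446] [[532.0, 0.0, 320.0], [0.0, 532.0, 237.0], [0.0, 0.0, 1.0]]
```

View pics/top0.png

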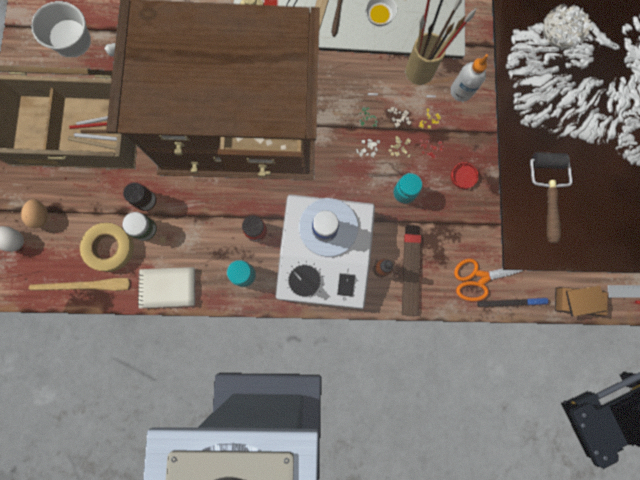

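View pics/scene0.png

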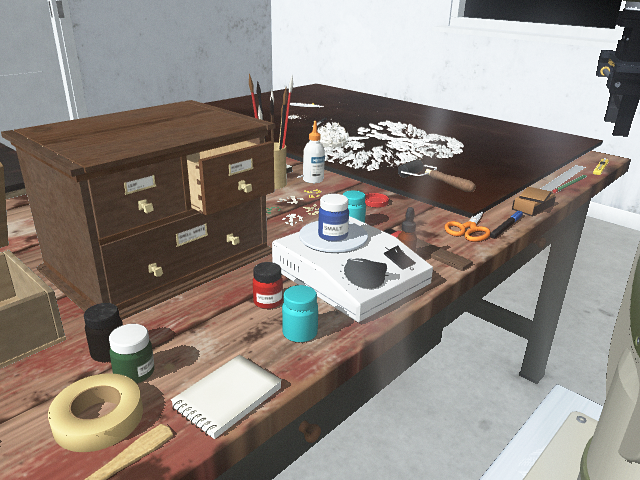

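The top view shows the stirrer at about (278–375, 195–307), with its dial at (305,281), rocker at (347,285) and plate at (328,227). The jar on the plate is blue with a white lid, so it is the paint_jar. The turquoise jars at (240,273) and (408,188) are look-alikes. I'll confirm this in one crop and measure.

```bash
python3 - <<'E'
from h import *
c=dict(np.load("pics/top0.npz"))
img=c["color"]; g=cv2.cvtColor(img,cv2.COLOR_RGB2GRAY)
P={}
for n,(x0,y0,x1,y1) in dict(dial=(284,258,326,302),rock=(334,270,360,300)).items():
    m=(g[y0:y1,x0:x1]<75).astype(np.uint8)
    k,l,s,ce=cv2.connectedComponentsWithStats(m); i=1+np.argmax(s[1:,4])
    q=cv2.findContours((l==i).astype(np.uint8),cv2.RETR_EXTERNAL,cv2.CHAIN_APPROX_NONE)[0][0]
    print(n,s[i],ce[i]+[x0,y0],cv2.minAreaRect(q))
    P[n]=ce[i]+[x0,y0]
d=ray(c,P["dial"],.057);k=ray(c,P["rock"],.051)
pl=ray(c,(329,227),.066)
print(d,k,pl,"dist",np.linalg.norm((d-k)[:2]),"yaw",np.degrees(np.arctan2(-(d-k)[0],(d-k)[1])))
crop=cv2.resize(img[190:312,270:400],None,fx=4.9,fy=4.9,interpolation=cv2.INTER_CUBIC)
cv2.imwrite("pics/c1.png",crop[:,:,::-1]); print(crop.shape)
E
```

```text
dial [  5   8  31  30 675] [304.6562963  280.72592593] ((20.0, 22.5), (29.0, 30.0), 90.0)
rock [  4   5  16  21 267] [345.91011236 284.77153558] ((11.932926177978516, 14.603658676147461), (13.914373397827148, 19.767244338989258), 6.34019136428833)
[ 0.42940621 -0.12890568  0.057     ] [ 0.42410515 -0.20634198  0.051     ] [ 0.53067933 -0.17179427  0.066     ] dist 0.07761753187179064 yaw -3.916191524063936
(598, 637, 3)
```

View pics/c1.png

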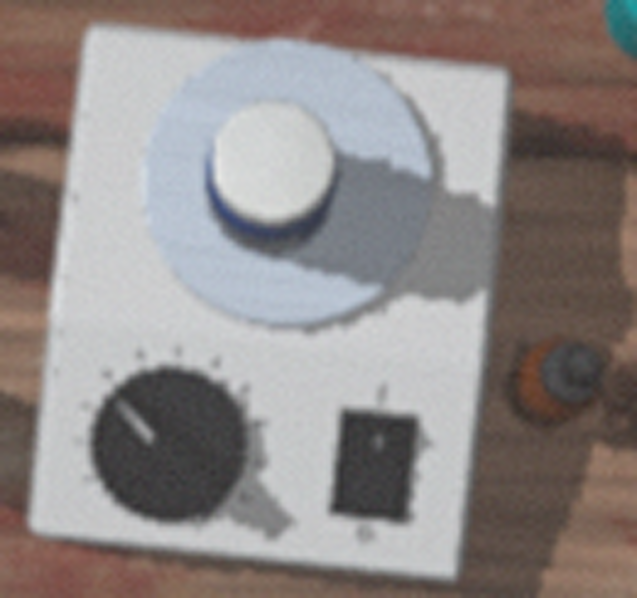

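The crop confirms it: blue jar with a white lid on the plate. The pointer line runs from (150,440) to (118,400), about 3 clicks, and the rocker is at (375,463). Next I check the tool yaw.

```bash
python3 - <<'E'
from h import *
from scipy.spatial.transform import Rotation as Ro
s=r.read_state(); M=Ro.from_quat(s["eef_rot"]).as_matrix().round(3); print(s["time"],s["ee_pos"],M.tolist(),s["width"])
c=dict(np.load("pics/top0.npz")); print(c["R"].round(3).tolist())
p=lambda x,y,z:ray(c,(270+x/4.9,190+y/4.9),z)
for a,b,z in(((30,530),(460,575),.02),((90,30),(510,70),.055)):
    d=p(*a,z)-p(*b,z); print(np.linalg.norm(d),np.degrees(np.arctan2(-d[0],d[1])))
a,b=p(118,400,.073),p(150,440,.071); d=a-b; print("pointer ccw from +x",np.degrees(np.arctan2(d[1],d[0])))
E
```

```text
0.1 [ 0.26200443 -0.56707153  0.24052632] [[0.908, 0.419, -0.001], [0.419, -0.908, 0.001], [-0.0, -0.001, -1.0]] 0.08709390902896133
[[0.021, -0.999, 0.039], [-0.987, -0.026, -0.159], [0.16, -0.035, -0.987]]
0.17017160926832917 -4.680111981640076
0.16554743061256483 -3.8431957693109444
pointer ccw from +x 40.40019806153431
```

Call:
{"api": "drive_tool", "payload": {
  "series": [
    [[1.2,3.7,0],0],
    [[1.2,3.7,0],0],
    [[1.2,3.7,0],0],
    [[1.2,3.7,0],0],
    [[1.2,3.7,0],0],
    [[1.2,3.7,0],0],
    [[1.2,3.7,0],0],
    [[1.2,3.7,0],0],
    [[1.2,3.7,0],0],
    [[1.2,3.7,0],0]
  ],
  "hand": 1
}}

```text
time: 1.35
ee_pos: [0.3822, -0.1961, 0.2411]
eef_rot: [0.977, 0.215, -0.0, 0.0]
ft_force: [1.6, -0.3, -0.0]
width: 0.0015
grip_force: 0.0
```

Call:
{"api": "drive_tool", "payload": {
  "series": [
    [[0,0,0],-9.7],
    [[0,0,0],-9.7],
    [[0,0,0],-9.7],
    [[0,0,0],0],
    [[0,0,0],0],
    [[0,0,0],0],
    [[0,0,0],0],
    [[0,0,0],0],
    [[0,0,0],0],
    [[0,0,0],0]
  ]
}}

```text
time: 2.6
ee_pos: [0.3822, -0.1974, 0.2413]
eef_rot: [0.999, -0.037, 0.0, 0.0]
ft_force: [0.3, -0.2, 0.3]
width: 0.0002
grip_force: 0.0
```

```bash
cat >> h.py <<'E'
from scipy.spatial.transform import Rotation as Ro
def wrist(f):
    s=r.read_state(); c=dict(vision.camera("wrist")); cv2.imwrite(f,c["color"][:,:,::-1])
    T=np.eye(4); T[:3,:3]=Ro.from_quat(s["eef_rot"]).as_matrix(); T[:3,3]=s["ee_pos"]
    W=T@np.array(c["mount"]); c["R"]=W[:3,:3].T; c["t"]=-W[:3,:3].T@W[:3,3]
    np.savez(f[:-4],**c); print(s["time"],np.round(s["ee_pos"],4),np.round(s["ft_force"],1)); return c
E
python3 - <<'E'
from h import *
c=wrist("pics/w1.png"); print(-c["R"].T@c["t"])
for X in((.431,-.129,.047),(.4235,-.207,.047),(.431,-.129,.047)):print(proj(c,X))
E
```

```text
2.6 [ 0.3822 -0.1974  0.2413] [ 0.3 -0.2  0.3]
[ 0.45513454 -0.20281783  0.38409145]
[232.72240241 164.31473515]
[328.33023464 166.27624177]
[232.72240241 164.31473515]
```

View pics/w1.png

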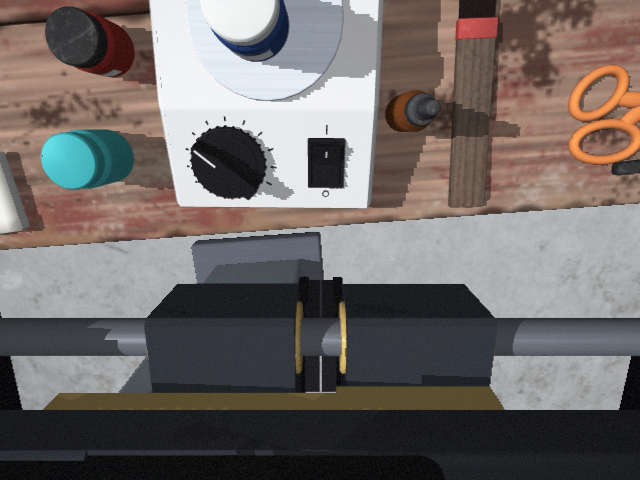

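The wrist view shows the dial at about (228,162) with its pointer up-left, the rocker at (326,162) with its far half up, and the fingers closed. Next I refine both positions.

```bash
cat > meas.py <<'E'
from h import *
def meas(c,db=(180,115,275,210),rb=(300,128,352,195),th=70):
    g=cv2.cvtColor(c["color"],cv2.COLOR_RGB2GRAY); o=[]
    for (x0,y0,x1,y1) in (db,rb):
        m=(g[y0:y1,x0:x1]<th).astype(np.uint8); m=cv2.morphologyEx(m,cv2.MORPH_OPEN,np.ones((5,5)))
        k,l,s,ce=cv2.connectedComponentsWithStats(m); i=1+np.argmax(s[1:,4]); o.append((s[i]+[x0,y0,0,0,0]))
    return o
E
python3 - <<'E'
from meas import *
c=dict(np.load("pics/w1.npz"))
d,k=meas(c);print(d,k)
pd=ray(c,(d[0]+d[2]/2,d[1]+d[3]/2),.054);pk=ray(c,(k[0]+k[2]/2,k[1]+k[3]/2),.051)
print(pd,pk,np.linalg.norm((pd-pk)[:2]))
print("left/right",ray(c,(d[0],d[1]+d[3]/2),.054),ray(c,(d[0]+d[2],d[1]+d[3]/2),.054),"rocker near/far",ray(c,(326,k[1]+k[3]),.047),ray(c,(326,k[1]),.06))
# pointer line
g=cv2.cvtColor(c["color"],cv2.COLOR_RGB2GRAY)[140:185,188:230]; m=(g>150).astype(np.uint8)
n,l,s,ce=cv2.connectedComponentsWithStats(m)
for i in range(1,n):print(s[i],ce[i]+[188,140])
E
```

```text
[ 192  127   74   71 4121] [ 308  138   37   50 1764]
[ 0.43315236 -0.1277485   0.054     ] [ 0.42660132 -0.2056583   0.051     ] 0.07818473955779992
left/right [ 0.43539126 -0.09818115  0.054     ] [ 0.43091348 -0.15731554  0.054     ] rocker near/far [ 0.4058179  -0.20381035  0.047     ] [ 0.44646112 -0.20656136  0.06      ]
[  0   0  13  45 223] [190.78475336 165.38565022]
[ 6 11 21 17 54] [203.88888889 158.64814815]
```

Call:
{"api": "drive_tool", "payload": {
  "series": [
    [[1.2,-0.2,-2],0],
    [[1.2,-0.2,-2.5],0],
    [[1.2,-0.2,-2.5],0],
    [[1.1,-0.3,-2.5],0],
    [[0,0,-2.5],0],
    [[0,0,-2],0],
    [[0,0,-1],0],
    [[0,0,-0.6],0],
    [[0,0,0],0],
    [[0,0,0],0]
  ]
}}

```text
time: 3.9
ee_pos: [0.4296, -0.2066, 0.0859]
eef_rot: [0.999, -0.038, 0.0, 0.0]
ft_force: [0.4, -1.3, 0.4]
width: 0.0004
grip_force: 0.0
```

Call:
{"api": "drive_tool", "payload": {
  "series": [
    [[0,0,-0.2],0],
    [[0,0,-0.2],0],
    [[0,0,-0.1],0],
    [[0,0,-0.1],0],
    [[0,0,-0.1],0],
    [[0,0,-0.1],0],
    [[0,0,0],0],
    [[0,0,0],0],
    [[0,0,0],0],
    [[0,0,0],0]
  ]
}}

```text
time: 5.15
ee_pos: [0.4289, -0.2063, 0.0771]
eef_rot: [0.999, -0.038, -0.0, -0.0]
ft_force: [-0.5, -0.3, 0.2]
width: 0.0006
grip_force: 0.2
```

Call:
{"api": "drive_tool", "payload": {
  "series": [
    [[0,0,-0.1],0],
    [[0,0,-0.1],0],
    [[0,0,0],0],
    [[0,0,0],0],
    [[0,0,1],0],
    [[0,0,2],0],
    [[-1,0,4],0],
    [[-1,0,4],0],
    [[-2,0,0],0],
    [[0,0,0],0]
  ]
}}

```text
time: 6.4
ee_pos: [0.3886, -0.2067, 0.1862]
eef_rot: [0.999, -0.038, 0.0, 0.001]
ft_force: [-0.3, -0.5, 0.4]
width: 0.0005
grip_force: 0.0
```

```bash
python3 - <<'E'
from h import *
c=wrist("pics/w2.png")
p=proj(c,(.43,-.165,.05)).astype(int);print(p)
x0,y0=max(p[0]-130,0),max(p[1]-85,0)
i=c["color"][y0:y0+170,x0:x0+260,::-1]; print(x0,y0); cv2.imwrite("pics/c2.png",cv2.resize(i,None,fx=3,fy=3))
E
```

```text
6.4 [ 0.3886 -0.2067  0.1862] [-0.3 -0.5  0.4]
[254 180]
124 95
```

View pics/c2.png

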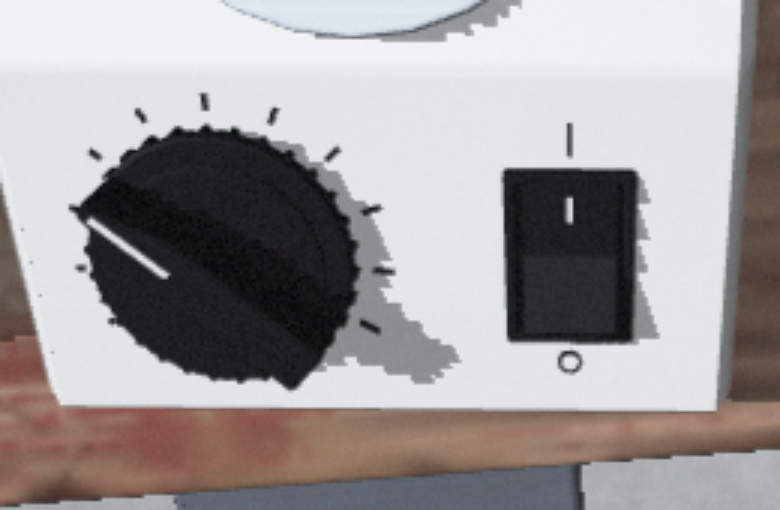

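```bash
cat >> meas.py <<'E'
yaw=np.radians(-4.4); a=np.radians(15)
Rz=Ro.from_euler('z',yaw).as_matrix()
D=Rz@np.array([[np.cos(a),0,-np.sin(a)],[0,1,0],[np.sin(a),0,np.cos(a)]])  # cols: back along deck, left, normal
A=np.array([.433,-.128,.047])
def deck(c,uv,h):
    R=c["R"];o=-R.T@c["t"];d=R.T@np.linalg.solve(c["intrinsics"],[uv[0],uv[1],1.])
    n=D[:,2]; X=o+d*((A+h*n-o)@n)/(d@n); return (D.T@(X-A))*1000
E
python3 - <<'E'
from meas import *
c=dict(np.load("pics/w2.npz")); f=lambda x,y:(124+x/3,95+y/3)
for n,p,h in(("tick0",(205,102),0),("t-48",(95,155),0),("t-72",(75,208),0),("t+120",(370,326),0),("t-120",(112,320),0),("line out",(90,222),.025),("line in",(166,275),.025)):
    v=deck(c,f(*p),h); print(n,v.round(1),"cw deg",np.degrees(np.arctan2(-v[1],v[0])).round(1))
u=deck(c,f(90,222),.025)-deck(c,f(166,275),.025);print("line cw",np.degrees(np.arctan2(-u[1],u[0])))
for i,t in((1,0),(2,0)):
    g=cv2.cvtColor(np.load(f"pics/w{i}.npz")["color"],cv2.COLOR_RGB2GRAY)
    print(g[138:190,318],) if i==1 else print(g[150:210,305])
E
```

```text
tick0 [34.9  1.  -0. ] cw deg -1.7
t-48 [23.2 27.2 -0. ] cw deg -49.6
t-72 [10.9 34.2 -0. ] cw deg -72.3
t+120 [-18.5 -29.8  -0. ] cw deg 121.9
t-120 [-16.9  31.4  -0. ] cw deg -118.4
line out [17.  20.8 25. ] cw deg -50.8
line in [ 5.2  7.2 25. ] cw deg -54.1
line cw -49.10308325371433
[ 19  38  37  36  24  27  20  19  20  31  30  27  25  26  27  22  25  29
  23  26  30  26  32  27  27  25  23  25  35  34  36  32  33  33  28  31
  29  32  33  28  30  33  31  31  32  33  35  30  33  84 233 233]
[223  70  28  31  31  30  28  27  31  33  25  32  35  31  28  29  32  36
  32  35  33  34  24  32  28  29  34  27  35  31  38  47  46  47  44  45
  45  46  45  46  45  40  47  43  47  43  43  43  43  39  40  42  43  40
  42  43  28  29  64 187]
```

```bash
python3 - <<'E'
from h import *
c=dict(np.load("pics/w1.npz")); K=c["intrinsics"]; Mi=np.linalg.inv(c["mount"])
for x in(-.0095,.0095):
  for z in(.019,0,-.02):
    for y in(-.015,-.0075,.0075,.015):
      p=K@(Mi@[x,y,z,1])[:3]; print(x,z,y,(p[:2]/p[2]).round(0))
i=c["color"][260:420,220:420,::-1]; cv2.imwrite("pics/c3.png",cv2.convertScaleAbs(cv2.resize(i,None,fx=3.5,fy=3.5),alpha=2.5,beta=20))
E
```

```text
-0.0095 0.019 -0.015 [286. 323.]
-0.0095 0.019 -0.0075 [303. 323.]
-0.0095 0.019 0.0075 [338. 323.]
-0.0095 0.019 0.015 [355. 323.]
-0.0095 0 -0.015 [282. 345.]
-0.0095 0 -0.0075 [302. 345.]
-0.0095 0 0.0075 [340. 345.]
-0.0095 0 0.015 [359. 345.]
-0.0095 -0.02 -0.015 [277. 375.]
-0.0095 -0.02 -0.0075 [299. 375.]
-0.0095 -0.02 0.0075 [342. 375.]
-0.0095 -0.02 0.015 [364. 375.]
0.0095 0.019 -0.015 [285. 282.]
0.0095 0.019 -0.0075 [303. 282.]
0.0095 0.019 0.0075 [338. 282.]
0.0095 0.019 0.015 [356. 282.]
0.0095 0 -0.015 [281. 300.]
0.0095 0 -0.0075 [301. 300.]
0.0095 0 0.0075 [340. 300.]
0.0095 0 0.015 [360. 300.]
0.0095 -0.02 -0.015 [276. 325.]
0.0095 -0.02 -0.0075 [298. 325.]
0.0095 -0.02 0.0075 [343. 325.]
0.0095 -0.02 0.015 [366. 325.]
```

View pics/c3.png

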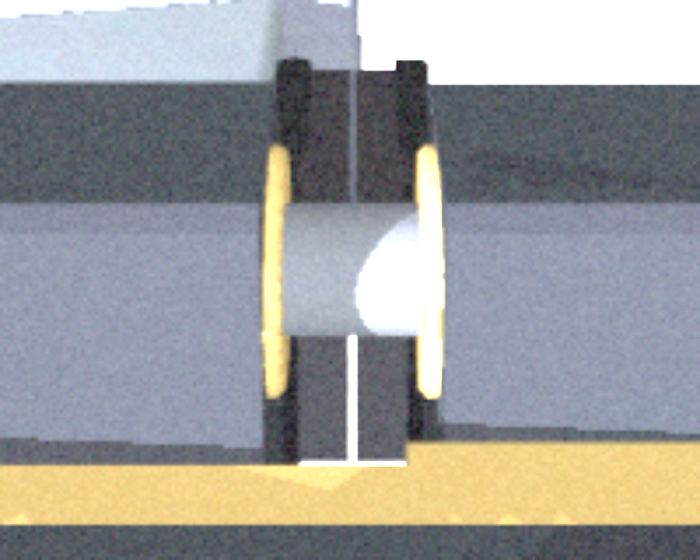

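Call:
{"api": "drive_tool", "payload": {
  "series": [
    [[1.5,1.55,-1],0],
    [[1.5,1.5,-2],0],
    [[1.5,1.5,-2],0],
    [[0,0,-2],0],
    [[0,0,-1.5],0],
    [[0,0,-1],0],
    [[0,0,-0.7],0],
    [[0,0,-0.5],0],
    [[0,0,0],0],
    [[0,0,0],0]
  ]
}}

```text
time: 7.7
ee_pos: [0.4344, -0.161, 0.0786]
eef_rot: [0.999, -0.038, 0.0, 0.0]
ft_force: [0.3, -0.0, 0.1]
width: 0.0008
grip_force: 0.0
```

```bash
cat > look.py <<'E'
from meas import *
import sys
def look(f):
    c=wrist(f); s=np.array(r.read_state()["ee_pos"])-A; R2=Rz.T@s
    print("tip b,q(right),z mm",(R2*1000*[1,-1,1]).round(1)+[0,0,28])
    g=cv2.cvtColor(c["color"],cv2.COLOR_RGB2GRAY); hits=[]
    # sample polar around axis on bar-top plane: bright pixels along the white line
    for th in np.arange(-130,131,2):
        v=[]
        for rr in(16,19,22,25):
            p=A+D@np.array([rr*np.cos(np.radians(th)),-rr*np.sin(np.radians(th)),25])/1000
            u=proj(c,p).round().astype(int)
            v.append(int(g[u[1],u[0]]) if 0<=u[0]<640 and 0<=u[1]<480 else -1)
        hits.append((min(sorted(v)[1:]),th,v))
    hits.sort(reverse=True,key=lambda t:t[0]); print([(h[1],h[2]) for h in hits[:4]])
    return c
if __name__=="__main__":
    c=look(sys.argv[1])
E
python3 - <<'E'
from look import *
c=look("pics/w3.png"); p=proj(c,A).astype(int);print(p)
cv2.imwrite("pics/c4.png",cv2.resize(c["color"][:,:,::-1],None,fx=1.25,fy=1.25))
E
```

```text
7.7 [ 0.4344 -0.161   0.0786] [ 0.3 -0.   0.1]
tip b,q(right),z mm [ 3.9 32.8 59.6]
[(np.int64(72), [52, 51, 45, 90]), (np.int64(78), [51, 52, 44, 63]), (np.int64(80), [53, 51, 44, 69]), (np.int64(98), [52, 51, 41, 57])]
[249 298]
```

View pics/c4.png

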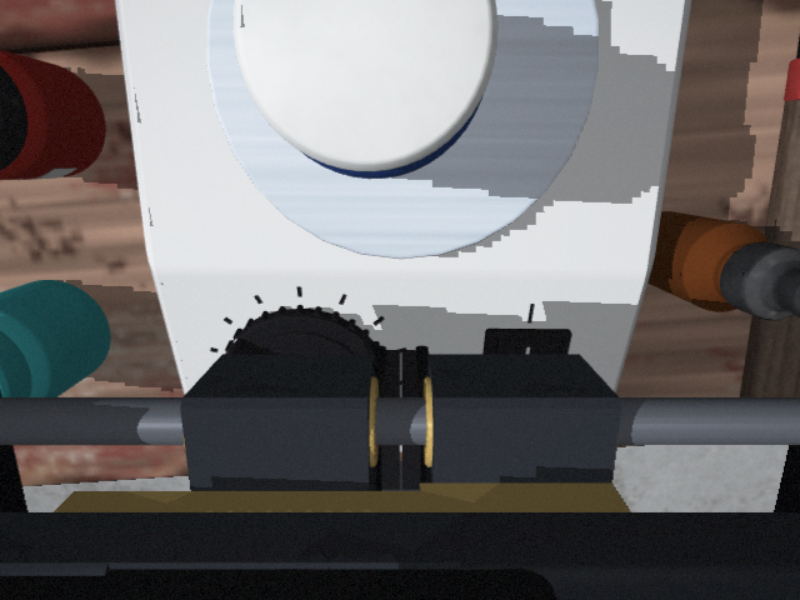

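The gripper hides the dial from the wrist camera here, but the tip is well placed, right of the bar with no contact. First small push over one crest, then a check with the scene camera.

Call:
{"api": "drive_tool", "payload": {
  "series": [
    [[-0.15,0.13,0],0],
    [[-0.15,0.13,0],0],
    [[-0.15,0.13,0],0],
    [[-0.15,0.13,0],0],
    [[-0.15,0.13,0],0],
    [[-0.1,0.1,0],0],
    [[-0.1,0.1,0],0],
    [[-0.1,0.05,0],0],
    [[0,0,0],0],
    [[0,0,0],0]
  ]
}}

```text
time: 9.0
ee_pos: [0.4254, -0.1534, 0.0791]
eef_rot: [0.999, -0.038, 0.002, 0.001]
ft_force: [7.3, -7.1, -3.9]
width: 0.0006
grip_force: 4.5
```

```bash
python3 - <<'E'
from look import *
s=r.read_state();print(s["time"],((Rz.T@(np.array(s["ee_pos"])-A))*1000).round(1))
c0=dict(np.load("pics/scene0.npz"));c=snap("scene","pics/s1.png")
p=proj(c0,A).astype(int);print(p)
f=lambda i:cv2.resize(i[p[1]-50:p[1]+40,p[0]-50:p[0]+80,::-1],None,fx=6,fy=6,interpolation=cv2.INTER_CUBIC)
o=np.vstack([f(c0["color"]),f(c["color"])]);o=cv2.resize(o,None,fx=.55,fy=.55);print(o.shape);cv2.imwrite("pics/c5.png",o)
E
```

```text
9.0 [ -5.6 -25.9  32.1]
[363 274]
(594, 429, 3)
```

View pics/c5.png

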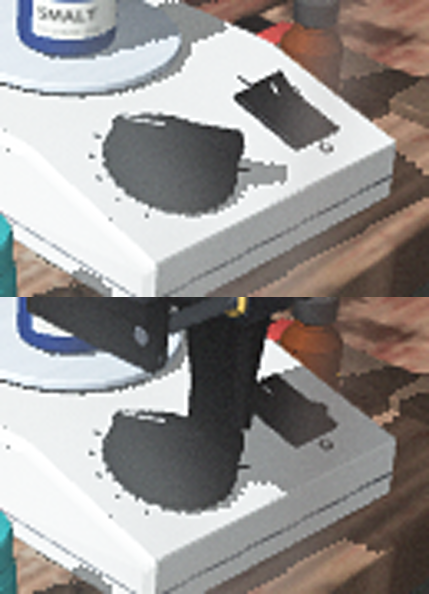

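The stirrer has not moved, and the tip is against the bar with about 10 N. I'll measure the pointer line and the stirrer corners in the scene view numerically.

```bash
cat > sc.py <<'E'
from meas import *
def line(c):
    g=cv2.cvtColor(c["color"],cv2.COLOR_RGB2GRAY).astype(np.float32)
    out=[]
    for th in np.arange(-70,75,1.):
        rr=np.arange(13,27,1.); P=[proj(c,A+D@np.array([q*np.cos(np.radians(th)),-q*np.sin(np.radians(th)),25])/1000) for q in rr]
        P=np.float32(P); v=cv2.remap(g,P[:,0].reshape(1,-1),P[:,1].reshape(1,-1),cv2.INTER_LINEAR)[0]
        out.append((float(v.mean()),float(v.min()),th))
    return out
def shift(c0,c,box):
    x0,y0,x1,y1=box; f=lambda k:np.float32(cv2.cvtColor(k["color"],cv2.COLOR_RGB2GRAY)[y0:y1,x0:x1])
    return np.round(cv2.phaseCorrelate(f(c0),f(c),cv2.createHanningWindow((x1-x0,y1-y0),cv2.CV_32F)),2)
if __name__=="__main__":
    import sys
    c0=dict(np.load("pics/scene0.npz"))
    for n in sys.argv[1:]:
        c=dict(np.load(f"pics/{n}.npz")); o=line(c)
        print(n,[(t,round(m),round(k)) for m,k,t in sorted(o,reverse=True)[:6]])
        if n!="scene0": print("front edge shift",shift(c0,c,(330,290,400,325)),shift(c0,c,(272,230,330,290)))
E
python3 sc.py scene0 s1
```

```text
scene0 [(np.float64(71.0), 241, 240), (np.float64(70.0), 240, 240), (np.float64(72.0), 240, 240), (np.float64(69.0), 240, 240), (np.float64(73.0), 240, 239), (np.float64(74.0), 240, 239)]
s1 [(np.float64(49.0), 248, 246), (np.float64(48.0), 246, 245), (np.float64(47.0), 244, 243), (np.float64(50.0), 242, 225), (np.float64(46.0), 242, 241), (np.float64(45.0), 241, 240)]Traceback (most recent call last):
  File "sc.py", line 19, in <module>
    if n!="scene0": print("front edge shift",shift(c0,c,(330,290,400,325)),shift(c0,c,(272,230,330,290)))
                                             ~~~~~^^^^^^^^^^^^^^^^^^^^^^^^
  File "sc.py", line 12, in shift
    return np.round(cv2.phaseCorrelate(f(c0),f(c),cv2.createHanningWindow((x1-x0,y1-y0),cv2.CV_32F)),2)
           ~~~~~~~~^^^^^^^^^^^^^^^^^^^^^^^^^^^^^^^^^^^^^^^^^^^^^^^^^^^^^^^^^^^^^^^^^^^^^^^^^^^^^^^^^^^^
    return _wrapfunc(a, 'round', decimals=decimals, out=out)
    return _wrapit(obj, method, *args, **kwds)
    conv = _array_converter(obj)
ValueError: setting an array element with a sequence. The requested array has an inhomogeneous shape after 1 dimensions. The detected shape was (2,) + inhomogeneous part.
```

```bash
python3 - <<'E'
s=open('sc.py').read()
a=s.index("def line");b=s.index("def shift")
s=s[:a]+'''def line(c):
    g=cv2.cvtColor(c["color"],cv2.COLOR_RGB2GRAY)
    p=proj(c,A+D[:,2]*.02).astype(int); x0,y0=p[0]-28,p[1]-24; m=(g[y0:y0+44,x0:x0+64]>110).astype(np.uint8)
    n,l,st,ce=cv2.connectedComponentsWithStats(m,connectivity=4); o=[]
    for i in range(1,n):
        if 4<=st[i,4]<60:
            ys,xs=np.nonzero(l==i); V=np.array([deck(c,(x+x0,y+y0),.025)[:2] for x,y in zip(xs,ys)])
            u,sv,vt=np.linalg.svd(V-V.mean(0)); d=vt[0]*np.sign(vt[0]@V.mean(0)); mc=V.mean(0)
            o.append((int(st[i,4]),mc.round(1).tolist(),"dir cw",round(float(np.degrees(np.arctan2(-d[1],d[0]))),1),"pos cw",round(float(np.degrees(np.arctan2(-mc[1],mc[0]))),1)))
    return o
'''+s[b:]
s=s.replace("np.round(cv2.phaseCorrelate(f(c0),f(c),cv2.createHanningWindow((x1-x0,y1-y0),cv2.CV_32F)),2)","np.round(cv2.phaseCorrelate(f(c0),f(c),cv2.createHanningWindow((x1-x0,y1-y0),cv2.CV_32F))[0],2)")
a=s.index("        print(n,[");b=s.index("        if n!=")
s=s[:a]+"        print(n,*o,sep='\\n  ')\n"+s[b:]
open('sc.py','w').write(s)
E
python3 sc.py scene0 s1
```

```text
scene0
  (4, [-1.4, -59.7], 'dir cw', 28.1, 'pos cw', 91.3)
  (8, [-23.6, 41.6], 'dir cw', -84.0, 'pos cw', -119.6)
s1
  (6, [11.3, 12.7], 'dir cw', -62.0, 'pos cw', -48.4)
  (4, [6.8, 7.7], 'dir cw', -88.8, 'pos cw', -48.8)
front edge shift [-0.02  0.02] [-0.02  0.07]
```

```bash
python3 - <<'E'
from sc import *
c=dict(np.load("pics/s1.npz")); g=cv2.cvtColor(c["color"],cv2.COLOR_RGB2GRAY)
s=np.array([.4254,-.1534,.0791])
for z in(.06,.07,.08,.09):
  for nm,b,q in(("BL",10,-9.5),("FR",-10,9.5),("FL",-10,-9.5),("BR",10,9.5),("FRwide",-10,15),("BLwide",10,-15)):
    X=np.r_[s[:2],z]+Rz@np.array([b,-q,0])/1000; print(z,nm,proj(c,X).round(1),end=" ")
  print()
for row in range(230,276,4): print(row,g[row,355:405].tolist())
E
```

```text
0.06 BL [369.7 262.2] 0.06 FR [388.2 263.2] 0.06 FL [379.7 267.3] 0.06 BR [378.3 258.2] 0.06 FRwide [390.7 262. ] 0.06 BLwide [367.1 263.3] 
0.07 BL [370.1 256.3] 0.07 FR [388.8 257.3] 0.07 FL [380.2 261.3] 0.07 BR [378.7 252.4] 0.07 FRwide [391.2 256.2] 0.07 BLwide [367.6 257.4] 
0.08 BL [370.5 250.3] 0.08 FR [389.3 251.3] 0.08 FL [380.7 255.3] 0.08 BR [379.2 246.5] 0.08 FRwide [391.8 250.2] 0.08 BLwide [368.  251.5] 
0.09 BL [371.  244.3] 0.09 FR [389.9 245.3] 0.09 FL [381.2 249.2] 0.09 BR [379.7 240.6] 0.09 FRwide [392.3 244.2] 0.09 BLwide [368.4 245.4] 
230 [52, 56, 45, 47, 44, 44, 42, 45, 37, 50, 76, 73, 70, 73, 68, 73, 74, 75, 69, 64, 62, 44, 34, 32, 31, 31, 32, 36, 38, 39, 40, 36, 37, 38, 41, 45, 43, 42, 31, 27, 106, 126, 121, 98, 114, 93, 130, 59, 62, 64]
234 [117, 132, 56, 49, 44, 47, 48, 42, 40, 61, 66, 86, 114, 145, 78, 32, 34, 33, 35, 38, 37, 36, 31, 34, 34, 37, 31, 29, 32, 35, 28, 36, 33, 37, 36, 31, 34, 30, 28, 95, 118, 116, 114, 100, 72, 82, 87, 91, 89, 93]
238 [84, 103, 58, 53, 60, 51, 48, 44, 38, 246, 236, 232, 107, 143, 106, 29, 38, 37, 36, 38, 37, 39, 38, 39, 32, 3
[... 1397 characters left out ...]
52, 50, 50, 57, 59, 56, 61, 64, 68]
266 [92, 91, 86, 88, 87, 87, 85, 84, 79, 78, 78, 77, 69, 71, 68, 71, 69, 63, 62, 60, 53, 51, 51, 51, 48, 50, 44, 45, 45, 42, 41, 35, 158, 153, 149, 150, 144, 148, 151, 148, 146, 150, 153, 92, 59, 58, 58, 66, 68, 71]
270 [95, 93, 95, 92, 90, 93, 85, 84, 88, 83, 79, 79, 70, 75, 69, 70, 72, 63, 64, 61, 64, 56, 59, 56, 58, 55, 47, 48, 47, 44, 42, 61, 157, 150, 148, 148, 148, 148, 146, 148, 147, 148, 145, 143, 146, 143, 149, 146, 149, 141]
274 [100, 99, 98, 97, 96, 94, 92, 91, 92, 90, 90, 82, 83, 78, 77, 76, 71, 67, 73, 68, 67, 61, 63, 62, 56, 59, 53, 55, 52, 46, 123, 153, 149, 150, 146, 149, 146, 146, 151, 149, 146, 147, 147, 145, 145, 143, 145, 143, 142, 137]
```

```bash
python3 - <<'E'
from sc import *
for n in("scene0","s1"):
    c=dict(np.load(f"pics/{n}.npz")); g=cv2.cvtColor(c["color"],cv2.COLOR_RGB2GRAY)
    print(n); [print(r_,*["%3d"%v for v in g[r_,340:370]]) for r_ in range(256,266)]
c=dict(np.load("pics/scene0.npz"))
for th in(-48,-36,-24): print(th,[proj(c,A+D@np.array([q*np.cos(np.radians(th)),-q*np.sin(np.radians(th)),25])/1000).round(1).tolist() for q in(10,28)])
E
```

```text
scene0
256 239 237 237 238 238 237 238 237 238 237 240 239 239 238 239 239 239 238 239 240 238 239 239 238 240 240 240 240 239 239
257 238 239 238 238 238 238 238 239 241 241 241 238 240 239 242 241 243 244 242 243 243 243 243 244 241 241 240 241 240 240
258 237 239 239 238 238 239 241 243 243 205 203 206 245 244 244 201 153 152 149 208 206 148 207 251 248 246 246 244 243 242
259 240 239 237 239 239 239 242 246 116  87 151 211 157 117 116  95  94  98  87  89  85  77  71  72  68  65 150 208 250 246
260 239 238 241 239 239 239 247  87 101  99  97 114 123 157 206 220 201 221 164 120 126  96  92  83  81  80  69  68  96  94
261 240 238 239 238 238 241 250 116 100 101 102 103 100 101  98  95  94 112 118 154 208 220 208  86  83  85  85  82  75  69
262 240 239 239 240 240 243 250  94 104 104 104 103 104 101 101 101  97 100  96  95  87  84  84  88  90  83  81  85  78  77
263 239 240 240 241 242 246 158  96 104 106 105 106 105 108  99 100 102 104 103 101  94  93  89  92  92  88  84  84  82  80
264 241 206 205 243 246 209  93  98 105 108 106 103 103 107 102 103 101 100 100  98  98  98  94  89  
[... 800 characters left out ...]
8 108  88  89  89  92  92  91  82  83  85  75  99 109 151 205 219  66  72  72  66  67  62  62
262 239 238 239 237 238 241 251  85  91  95  92  93  89  89  90  86  86  89  83  77  76  75  72  74  68  73  70  69  65  65
263 239 238 240 239 240 246 151  86  91  95  89  92  89  91  94  87  87  90  92  86  86  77  81  81  79  79  73  72  72  67
264 240 202 200 241 245 249  80  88  94  95  93  95  93  93  94  89  84  89  86  85  85  83  77  77  77  73  75  69  71  69
265 240 206 115 161 248 151  85  95  96  96  94  96  91  94  93  93  92  89  86  84  84  84  79  81  78  76  75  77  74  70
-48 [[361.2, 260.7], [349.1, 258.7]]
-36 [[361.3, 259.8], [349.4, 256.2]]
-24 [[361.6, 259.0], [350.5, 254.0]]
```

```bash
python3 - <<'E'
from h import *
s=r.read_state(); F=np.array(s["ft_force"]);T=np.array(s["torque"]); print(s["time"],F,T,np.cross(F,T)/(F@F)*1000, s["ee_pos"],Ro.from_quat(s["eef_rot"]).as_euler('zyx',degrees=True),s["joint_torque"])
E
```

```text
9.05 [ 8.054549   -7.43281146 -3.7051018 ] [-1.61967774 -1.70137568 -0.00174017] [ -46.99906746   44.93893955 -192.32371908] [ 0.42544243 -0.15334969  0.07906902] [  4.34333172   0.25317476 179.86884346] [-1.77941255e+00 -3.98159337e+01 -4.30904970e+00 -2.82034850e+01
 -1.58708833e+00  2.89593212e+00  2.35597918e-04]
```

Call:
{"api": "drive_tool", "payload": {
  "series": [
    [[-0.05,0.03,0],0],
    [[-0.05,0.03,0],0],
    [[0,0,0],0],
    [[0,0,0],0],
    [[0,0,0],0],
    [[0,0,0],0],
    [[0,0,0],0],
    [[0,0,0],0],
    [[0,0,0],0],
    [[0,0,0],0]
  ]
}}

```text
time: 10.3
ee_pos: [0.4227, -0.1513, 0.0783]
eef_rot: [0.999, -0.038, 0.0, 0.0]
ft_force: [-0.7, 0.3, -0.2]
width: 0.0008
grip_force: 0.0
```

```bash
cat > chk.py <<'E'
from sc import *
import sys
n=sys.argv[1]
s=r.read_state();print(s["time"],"tip b,q",((Rz.T@(np.array(s["ee_pos"])-A))*1000*[1,-1,1]).round(1),np.round(s["ft_force"],1),np.round(s["torque"],2))
c0=dict(np.load("pics/scene0.npz"));c=snap("scene",f"pics/{n}.png")
g=cv2.cvtColor(c["color"],cv2.COLOR_RGB2GRAY)
print("shift",shift(c0,c,(330,290,400,325)),shift(c0,c,(272,230,330,290))); print(*line(c),sep="\n")
E
python3 chk.py s2; python3 - <<'E'
import numpy as np,cv2
c=np.load("pics/s2.npz");g=cv2.cvtColor(c["color"],cv2.COLOR_RGB2GRAY)
[print(r_,*["%3d"%v for v in g[r_,342:368]]) for r_ in range(255,264)]
E
```

```text
10.3 tip b,q [-8.5 24.  31.3] [-0.7  0.3 -0.2] [ 0.06  0.02 -0.01]
shift [-0.02 -0.02] [0.01 0.03]

255 235 237 237 236 238 238 245  96  81 110 211 200 124 197 195 243 243 240 241 239 238 238 239 238 238 238
256 237 237 236 236 237 239 247  72  83  82  80 103 211 206  83  96 196 197 245 242 240 239 240 238 238 238
257 237 237 236 237 238 242 199  78  84  88  85  88  80 105 211 211  80  71  84 200 195 246 244 242 240 239
258 237 236 236 237 239 247 100  85  86  90  82  91  88  86  74 106 211 211  81  83  54  84 197 250 247 244
259 238 237 238 240 243 249  78  87  89  86  86  84  88  86  86  78  75  69 159 255  98  60  57  48  83 201
260 238 237 238 238 245  72  86  92  89  86  93  91  90  89  88  95  83  77  70  70 106 105  65  60  54  48
261 238 239 238 241 249 107  95  93  92  91  91  89  86  90  86  81  96  88  84  73  73  74  74  69  65  59
262 237 238 238 240 249 107  86  88  93  95  87  93  89  89  86  87  81  87  84  84  79  76  75  69  72  63
263 239 239 241 246 147  89  95  90  91  96  91  93  90  91  88  86  85  84  82  81  85  79  81  73  72  73
```

Over the crest: the line now matches −24°, so one click is done and the stirrer has not moved. Second click.

Call:
{"api": "drive_tool", "payload": {
  "series": [
    [[-0.15,0,-0.1],0],
    [[-0.15,0.05,-0.1],0],
    [[-0.1,0.1,-0.1],0],
    [[-0.1,0.12,0],0],
    [[-0.1,0.12,0],0],
    [[-0.05,0.12,0],0],
    [[-0.05,0.12,0],0],
    [[-0.05,0.1,0],0],
    [[0,0,0],0],
    [[0,0,0],0]
  ]
}}

```text
time: 11.6
ee_pos: [0.4151, -0.1438, 0.0752]
eef_rot: [0.999, -0.037, -0.0, -0.0]
ft_force: [1.3, 0.2, 0.0]
width: 0.0005
grip_force: 0.0
```

```bash
cat >> chk.py <<'E'
def score(th):  # thin bright line: mean of centre minus mean of both sides along the bar top
    G=g.astype(np.float32); v=[]
    for off in(-2.5,0,2.5):
        P=[proj(c,A+D@(np.array([q*np.cos(th)+off*np.sin(th),-(q*np.sin(th)-off*np.cos(th)),25]))/1000) for q in np.arange(13,26,1.)]
        P=np.float32(P); v.append(cv2.remap(G,P[:,0].reshape(1,-1),P[:,1].reshape(1,-1),cv2.INTER_LINEAR)[0])
    return float(np.median(v[1]-np.maximum(v[0],v[2])))
S=[(round(score(np.radians(t))),t) for t in range(-60,75,3)]; print("line at (score,deg cw):",sorted(S,reverse=True)[:4])
E
python3 chk.py s3
```

```text
11.6 tip b,q [-16.7  17.1  28.2] [1.3 0.2 0. ] [0.05 0.04 0.04]
shift [-0.01 -0.04] [0.   0.05]
(13, [40.4, -15.4], 'dir cw', 27.4, 'pos cw', 20.8)
(5, [21.4, 0.6], 'dir cw', -28.0, 'pos cw', -1.5)
line at (score,deg cw): [(33, -3), (14, 0), (6, 57), (2, 54)]
```

Two clicks done: the line is at about −2° and nothing has shifted. Third click, moving forward first and then left.

Call:
{"api": "drive_tool", "payload": {
  "series": [
    [[-0.4,0.03,0],0],
    [[-0.4,0.03,0],0],
    [[-0.4,0.03,0],0],
    [[0.01,0.12,0],0],
    [[0.01,0.12,0],0],
    [[0.01,0.12,0],0],
    [[0.01,0.12,0],0],
    [[0.01,0.1,0],0],
    [[0,0.08,0],0],
    [[0,0,0],0]
  ]
}}

```text
time: 12.9
ee_pos: [0.4035, -0.1384, 0.0753]
eef_rot: [0.999, -0.038, 0.0, 0.001]
ft_force: [0.4, -9.8, -3.2]
width: 0.0005
grip_force: 4.9
```

```bash
python3 chk.py s4
```

```text
12.9 tip b,q [-28.6  12.7  28.3] [ 0.4 -9.8 -3.2] [-2.23  0.07 -0.13]
shift [-0.06 -0.05] [0.03 0.02]
(29, [0.6, -74.5], 'dir cw', 50.7, 'pos cw', 89.5)
(14, [29.3, -13.3], 'dir cw', 38.0, 'pos cw', 24.5)
line at (score,deg cw): [(2, 57), (0, 66), (0, 60), (-1, 63)]
```

Contact holds at 10 N and it isn't over yet. I'll back off slightly, go further out for more leverage, and push again.

Call:
{"api": "drive_tool", "payload": {
  "series": [
    [[-0.02,-0.3,0],0],
    [[-0.28,0,0],0],
    [[-0.28,0.04,0],0],
    [[0.01,0.12,0],0],
    [[0.01,0.12,0],0],
    [[0.01,0.1,0],0],
    [[0.01,0.08,0],0],
    [[0,0.08,0],0],
    [[0,0,0],0],
    [[0,0,0],0]
  ]
}}

```text
time: 14.2
ee_pos: [0.3986, -0.1338, 0.0754]
eef_rot: [0.999, -0.037, 0.0, -0.0]
ft_force: [-0.5, 0.7, 0.2]
width: 0.0004
grip_force: 0.0
```

```bash
python3 chk.py s5
```

```text
14.2 tip b,q [-33.8   8.4  28.4] [-0.5  0.7  0.2] [ 0.05  0.07 -0.01]
shift [-0.01  0.  ] [-0.    0.03]
(7, [32.6, -42.6], 'dir cw', 117.7, 'pos cw', 52.6)
(4, [17.3, -74.2], 'dir cw', 87.5, 'pos cw', 76.9)
(16, [-1.4, -73.6], 'dir cw', 50.7, 'pos cw', 91.1)
(17, [25.2, -11.7], 'dir cw', 42.4, 'pos cw', 24.8)
line at (score,deg cw): [(3, -30), (2, -33), (0, 69), (0, 66)]
```

Force dropped to zero, so it snapped. I'll lift off to confirm the count before the last click.

Call:
{"api": "drive_tool", "payload": {
  "series": [
    [[0,-0.5,0],0],
    [[0,0,1],0],
    [[0,0,2],0],
    [[0,0,3],0],
    [[0,0,3],0],
    [[-1,0,2],0],
    [[0,0,0],0],
    [[0,0,0],0],
    [[0,0,0],0],
    [[0,0,0],0]
  ]
}}

```text
time: 15.5
ee_pos: [0.3881, -0.1389, 0.1847]
eef_rot: [0.999, -0.037, -0.0, -0.0]
ft_force: [0.3, 0.1, 0.3]
width: 0.0002
grip_force: 0.0
```

```bash
python3 - <<'E'
from look import *
c=look("pics/w4.png"); p=proj(c,A).astype(int);print(p)
x0,y0=max(p[0]-100,0),max(p[1]-110,0)
cv2.imwrite("pics/c6.png",cv2.resize(c["color"][y0:y0+180,x0:x0+260,::-1],None,fx=3,fy=3)); print(x0,y0)
E
```

```text
15.5 [ 0.3881 -0.1389  0.1847] [0.3 0.1 0.3]
tip b,q(right),z mm [-43.9  14.4 165.8]
[(np.int64(20), [228, 224, 230, 228]), (np.int64(22), [118, 164, 163, 219]), (np.int64(18), [228, 230, 98, 128]), (np.int64(16), [228, 98, 46, 61])]
[299 170]
199 60
```

View pics/c6.png

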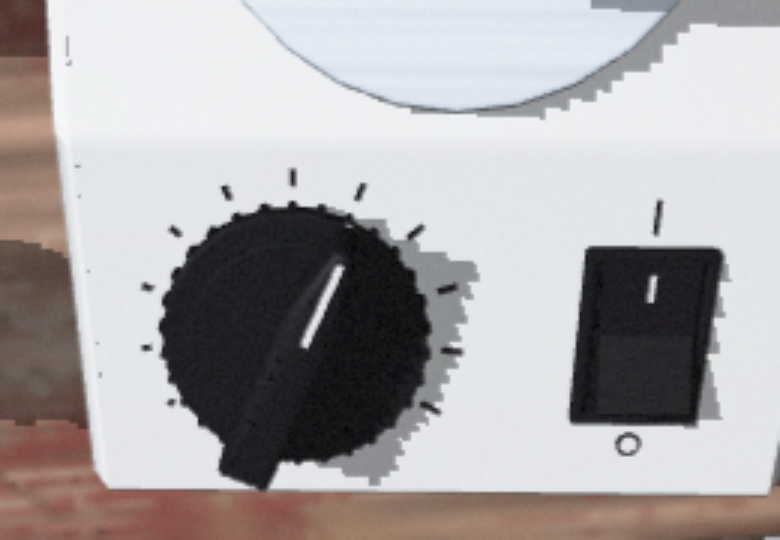

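The crop shows the pointer line from (305,345) to (340,265), at the +24° tick, so exactly three clicks. The rocker is on. I'll go down again and push the last click.

Call:
{"api": "drive_tool", "payload": {
  "series": [
    [[1,0,-2],0],
    [[0,0,-3],0],
    [[0,0,-3],0],
    [[0,0,-2],0],
    [[0,0,-0.9],0],
    [[-0.08,0.3,0],0],
    [[-0.07,0.3,0],0],
    [[0.05,0.1,0],0],
    [[0.05,0.1,0],0],
    [[0,0,0],0]
  ]
}}

```text
time: 16.8
ee_pos: [0.398, -0.1312, 0.0765]
eef_rot: [0.999, -0.038, 0.0, 0.0]
ft_force: [-0.3, -0.3, 0.3]
width: 0.0008
grip_force: 0.1
```

Call:
{"api": "drive_tool", "payload": {
  "series": [
    [[0.04,0.12,0],0],
    [[0.04,0.12,0],0],
    [[0.04,0.12,0],0],
    [[0.03,0.1,0],0],
    [[0,0,0],0],
    [[0,0,0],0],
    [[0,0,0],0],
    [[0,0,0],0],
    [[0,0,0],0],
    [[0,0,0],0]
  ]
}}

```text
time: 18.05
ee_pos: [0.3993, -0.1265, 0.0763]
eef_rot: [0.999, -0.037, 0.0, 0.0]
ft_force: [-0.6, 0.0, 0.3]
width: 0.0005
grip_force: 0.0
```

```bash
python3 chk.py s6
```

```text
18.05 tip b,q [-33.7   1.1  29.3] [-0.6  0.   0.3] [0.02 0.06 0.05]
shift [0.01 0.05] [-0.   -0.05]
(5, [19.6, -67.8], 'dir cw', 82.1, 'pos cw', 73.8)
(7, [33.8, -34.9], 'dir cw', 118.3, 'pos cw', 45.9)
(38, [1.5, -74.1], 'dir cw', 49.8, 'pos cw', 88.9)
(14, [25.3, -2.6], 'dir cw', 36.5, 'pos cw', 5.8)
(35, [11.9, -16.7], 'dir cw', 40.1, 'pos cw', 54.4)
line at (score,deg cw): [(136, 45), (84, 48), (1, -45), (0, 0)]
```

Line at 45–48°, so the fourth click is done with no force left. I'll back off to the right, lift clear and confirm.

Call:
{"api": "drive_tool", "payload": {
  "series": [
    [[-0.2,-0.5,0],0],
    [[0,-0.5,0],0],
    [[0,0,1],0],
    [[0,0,3],0],
    [[0,0,3],0],
    [[0,0,3],0],
    [[-1,0,2],0],
    [[0,0,0],0],
    [[0,0,0],0],
    [[0,0,0],0]
  ]
}}

```text
time: 19.35
ee_pos: [0.387, -0.1362, 0.1955]
eef_rot: [0.999, -0.037, -0.001, -0.0]
ft_force: [-0.4, 0.3, 0.4]
width: 0.0008
grip_force: 0.0
```

```bash
python3 - <<'E'
from look import *
look("pics/w5.png")
E
python3 chk.py s7
```

```text
19.35 [ 0.387  -0.1362  0.1955] [-0.4  0.3  0.4]
tip b,q(right),z mm [-45.2  11.8 176.5]
[(np.int64(44), [228, 230, 227, 101]), (np.int64(46), [215, 213, 214, 76]), (np.int64(48), [114, 213, 118, 180]), (np.int64(42), [227, 84, 56, 71])]
19.4 tip b,q [-45.2  11.8 148.5] [-0.3 -0.3  0.3] [0.04 0.   0.03]
shift [0.01 0.02] [-0.01  0.03]
(5, [-9.5, 39.0], 'dir cw', -163.3, 'pos cw', -103.7)
(4, [-10.7, 44.9], 'dir cw', -136.3, 'pos cw', -103.4)
(4, [-13.6, 36.4], 'dir cw', -33.5, 'pos cw', -110.5)
(20, [-21.0, 43.3], 'dir cw', -102.3, 'pos cw', -115.8)
line at (score,deg cw): [(122, 45), (77, 48), (0, 72), (0, 18)]
```

Both views put the pointer at about +46°, which is the 48° stop, four clicks from −48°. The stirrer has not shifted and the arm is clear. Handing in.

```bash
python3 -c "
from bench import r
print(r.close_job())"
```

```text
the job is handed in; nothing more can be done
None
```

The rocker was pressed on first, then the dial was turned clockwise exactly four clicks (pointer from the −48° tick to the +48° tick); the stirrer did not move in the camera checks, nothing else was touched on purpose, and the job was handed in at 19.4 s with the arm clear.

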